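Slide the bisque pot stands into their nests

TASK

Slide the square and the six-sided bisque pot stands along the bench, keeping them flat and never lifting them, into the tray nests of their own shape until each is fully home against the back of its nest. Leave the round stand in its nest, and do not shift or knock over the cup, jar and bottle.

Things in the scene. Friction and masses are not known exactly. Their poses are not given: they have to be found in the camera images.
- square_stand: Loose square pale-pink bisque pot stand, 96 x 96 mm, 22 mm thick, about 0.4 kg, too wide to grasp; lies flat on the bench at the left or right at any yaw. Origin: centre of its underside; x and y are normal to its sides, z up.
- hex_stand: Loose regular six-sided pale-pink bisque pot stand, 96 mm across flats, 111 mm across corners, 22 mm thick, about 0.35 kg, too wide to grasp; lies flat on the bench at the other side at any yaw. Origin: centre of its underside; x points to a corner, y is normal to a flat side, z up. It goes into its nest corner first.
- round_stand: Loose round pale-pink bisque pot stand, 96 mm diameter, 22 mm thick, already home in the round nest. Origin: centre of its underside.
- nest_square: Fixed open-fronted nest of plywood strips 12 mm wide, 14 mm high; inside, bench level. Origin: bench level, where its stand's centre is when home; +x into the nest, y across. Bay 101 mm wide; side strips start at x = -40 mm, mouth flares 9 mm a side to x = -56 mm. Three nests, one yaw, 140 mm apart, any order. This one has a straight back at x = 48.5 mm.
- nest_hex: Fixed open-fronted nest of plywood strips 12 mm wide, 14 mm high; inside, bench level. Origin: bench level, where its stand's centre is when home; +x into the nest, y across. Bay 101 mm wide; side strips start at x = -40 mm, mouth flares 9 mm a side to x = -56 mm. Three nests, one yaw, 140 mm apart, any order. This one has a V-shaped back of 120 degrees, its inner apex at x = 56 mm.
- nest_round: Fixed open-fronted nest of plywood strips 12 mm wide, 14 mm high; inside, bench level. Origin: bench level, where its stand's centre is when home; +x into the nest, y across. Bay 101 mm wide; side strips start at x = -40 mm, mouth flares 9 mm a side to x = -56 mm. Three nests, one yaw, 140 mm apart, any order. This one has a rounded back of radius 48.5 mm; the round stand lies in it.
- cup: Bystander: white bisque cup, 58 mm across the rim, 85 mm high, standing close in front of the round stand. Origin: centre of its underside.
- jar: Bystander: grey jar with a white lid, 68 mm diameter, 85 mm high, beyond one end of the tray. Origin: centre of its underside.
- flask: Bystander: white bottle with a black cap, 56 mm diameter, 130 mm high, beyond the other end of the tray. Origin: centre of its underside.
There are look-alikes about, which are no part of the job. Leave any black or blue look-alike of the square_stand alone.

How it is judged:
By the outcome, as a careful person would: the job done as asked, in the order asked, and still so for the second after the job is handed in, with the robot touching nothing.
It also fails if it takes over 72 s, if anything falls off the work surface, if the arm or the gripper's body presses on something with over 40 N, if the wrist force passes 120 N, or if a joint passes its speed limit or range.

ROBOT

A 7-joint arm with a two-finger parallel gripper is mounted at the origin on the work surface. World frame = base frame: x ahead of the robot, y to its left, z up, the work surface at z = 0. Lengths are in m, angles in rad, forces in N, time in s.
With the tool pointing down it reaches from about 0.425 to 0.925 m from the base axis. Payload 6.8 kg.
Tool frame: the origin (TCP) lies midway between the tips of the shut fingers; the grasp point (between the pads) lies 19 mm behind it (bot.pinch_z is the distance from the TCP to the grasp point, in m); z points along the fingers, y is the line along which they close (so a half turn about z gives the same grasp; the last joint's range is limited). The gripper opens to 85 mm and grips with 20 to 120 N. Pads are 22 mm wide; open, the fingers measure 114 mm over their backs; the gripper's body (76 mm by 85 mm) begins 54 mm behind the grasp point. The pads swing forward as they close: fully open they stand 13 mm farther back than shut.
Start: joints at [1.188, 0.477, 0.022, 1.555, -0.011, 1.109, -0.083], TCP at [0.183, -0.65, 0.231] pointing down, gripper open.
Joint ranges: [-2.96, 2.96], [-0.34, 2.1], [-1.41, 1.46], [0.24, 2.44], [-1.37, 4.51], [0.17, 1.92], [-2.96, 2.96]. Speed limits (rad/s): [2.39, 2.39, 3.14, 3.14, 3.14, 3.14, 3.14].

INTERFACE

Orientations are given as a unit quaternion [w, x, y, z].
In Python, from station import bot, imaging gives the robot as it stands. The module is installed in compiled form; this text tells all that it offers.
- The arm moves only by the tool carry_out, never from a script. Its argument "targets" is a list of rows, each a list of 5 numbers: the shift along the tool's x, y, z in cm, then the turn about the tool's z in degrees, then the opening, from -1 (shut) to 1 (fully open). In form: [[x, y, z, yaw, gripper], ...]. A call has 1 to 12 rows; each row shifts and turns the commanded pose from where the row before left it, along the tool's axes as they then stand; what a row does not reach is not made up. A row lasts 1/10 s, in which the tool goes at most 50 mm and 8.59 degrees, less where a joint would pass 70% of its speed; a pose out of reach is approached as far as the arm can. A call is refused whole if a number of a shift passes 5 or a number of a turn 8.59, either way. A call with a gripper value outside its range is refused whole. The fingers move at their own pace and stop on an object; "force" is the grip in N (left out, the last holds). Time passes only in rows, so rows that do not move let the fingers close. It gives the time, the measured TCP pose, the force, the opening and the grip force at its end, in the units of the state.
- bot.get_obs(): the state, without advancing time (a new reading comes with each control period).
- imaging.read_camera(name): name is "side" or "top"; returns the picture (384x512x3 uint8, red, green, blue); there is no depth.
- imaging.calibration(name): a dict with "fx", "fy", "cx", "cy" (pixels), "extrinsics" (4x4, takes a point from world to camera coordinates). Camera axes: x right, y up, looking along -z (the intrinsics and any distortion apply to the point x, -y, -z); pixel columns grow to the right and rows downward; lengths in m; the calibration is good to about 2 mm. A picture is of the moment at which its call begins. calibration takes no time and is no camera call.
- bot.hand_in(): hands the job in; it is judged then, once.
The state is a dict: "t": time; "q": joint angles; "joint_vel": joint speeds; "joint_torque": joint torques, N m; "eef_pos": TCP position; "tool_rot": TCP orientation; "contact_force": force on the tool from outside, world axes, zero at the start; "torque": the same for the moment, N m; "gripper_width": opening from 0.0 (shut) to 1.0 (fully open); "grasp_force": force on a finger pad.
Only numpy, scipy, OpenCV 4.12 (cv2) and the standard library are available. Lean on these libraries where they do the work, as an engineer would, in place of code of your own. Each camera call takes 0.05 s, during which the arm holds its last target. There are 200 camera calls.

## Working session

There is one attempt and no reset: what is moved stays moved. The work goes in short steps, Python scripts to look and compute and a tool call to move; the robot and the scene stay as the last step left them, time stands still between calls to the robot, and variables do not carry over. Pictures are saved under pics/ and viewed, at most 10 in all, crops included, and the job is handed in when it is done.

Besides the shell and the picture viewer there is one more tool, called as name([rows], argument=value, ...), one row to a line, values as JSON. carry_out: Moves the arm, as the interface text tells. Its arguments: {"type":"object","properties":{"targets":{"type":"array"},"force":{"type":"number"}},"required":["targets"]}

```bash
mkdir -p pics; python3 - <<'E'
from station import bot, imaging
import cv2
for n in("top","side"):
    im=imaging.read_camera(n); cv2.imwrite(f"pics/{n}0.png",im[:,:,::-1])
    c=imaging.calibration(n); print(n,{k:(v.round(3).tolist() if hasattr(v,'round') and k=='extrinsics' else v) for k,v in c.items()})
o=bot.get_obs(); print(o['t'],o['eef_pos'],o['tool_rot'],o['contact_force'])
E
```

```text
top {'fx': 430.6685532078904, 'fy': 430.6685532078904, 'cx': 256.64933719072735, 'cy': 193.01491765919923, 'extrinsics': [[-0.023, -1.0, -0.008, -0.045], [0.991, -0.024, 0.133, -0.476], [-0.133, -0.005, 0.991, -1.475], [0.0, 0.0, 0.0, 1.0]]}
side {'fx': 400.21563286710233, 'fy': 400.21563286710233, 'cx': 253.98264817622908, 'cy': 187.29612453242459, 'extrinsics': [[-0.857, -0.514, 0.015, 0.384], [0.396, -0.641, 0.657, -0.249], [-0.328, 0.569, 0.754, -1.394], [0.0, 0.0, 0.0, 1.0]]}
0.1 [ 0.18299149 -0.64916632  0.23044641] [-7.91517381e-04  9.90576458e-01  1.36958488e-01 -1.65497974e-04] [ 0.71413991  0.26638106 -0.65809835]
```

View pics/top0.png

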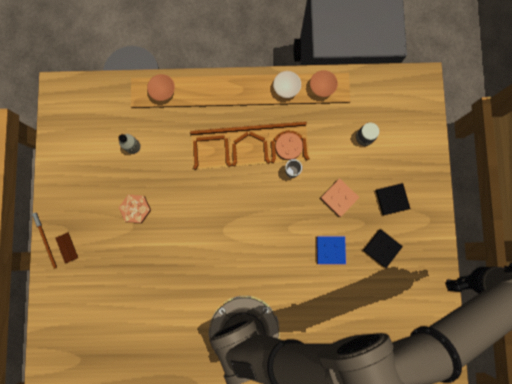

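View pics/side0.png

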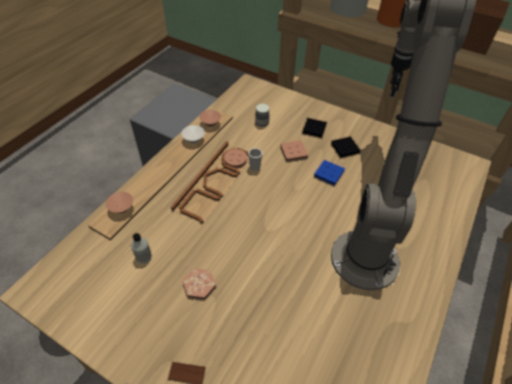

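The top view shows these candidates:
- The pink square is at (339,197). The black squares at (393,199) and (382,248) and the blue one at (331,250) are look-alikes.
- The pink hexagon is at (135,208). The round bowls on the shelf, at (160,88) and (322,84), are not stands.
- The nests are square (212,152), hex (251,150) and round (289,145), with the round stand already in its nest and the cup at (293,169).
- The bottle is at (128,144) and the jar at (368,132).

I choose the pink square and the pink hexagon.

```bash
cat > h.py <<'E'
import numpy as np, cv2
from station import bot, imaging
def ray(n,uv):
    c=imaging.calibration(n);E=np.array(c["extrinsics"]);uv=np.atleast_2d(uv).astype(float)
    d=np.c_[(uv[:,0]-c["cx"])/c["fx"],-(uv[:,1]-c["cy"])/c["fy"],-np.ones(len(uv))]@E[:3,:3]
    return -E[:3,:3].T@E[:3,3],d
def plane(n,uv,z):
    o,d=ray(n,uv); return (o+d*((z-o[2])/d[:,2])[:,None])[:,:2]
def tri(uva,uvb):
    o1,d1=ray("top",uva);o2,d2=ray("side",uvb);d1=d1[0];d2=d2[0]
    s=np.linalg.lstsq(np.c_[d1,-d2],o2-o1,rcond=None)[0]
    p,q=o1+s[0]*d1,o2+s[1]*d2
    return (p+q)/2,np.linalg.norm(p-q)
def pix(n,p):
    c=imaging.calibration(n);q=np.array(c["extrinsics"])@np.r_[p,1]
    return np.array([c["cx"]-c["fx"]*q[0]/q[2],c["cy"]+c["fy"]*q[1]/q[2]])
def pink(im):
    h=cv2.cvtColor(im,cv2.COLOR_RGB2HSV)
    return h
E
python3 - <<'E'
from h import *
im={n:cv2.imread(f"pics/{n}0.png") for n in("top","side")}
for n,pts in (("top",dict(sq=(339,197),hexa=(135,208),rnd=(289,146),wood=(270,220),strip=(210,140),strip2=(236,155))),("side",dict(sq=(294,151),hexa=(199,284),rnd=(235,158),wood=(250,240)))):
    h=cv2.cvtColor(im[n],cv2.COLOR_BGR2HSV)
    for k,(x,y) in pts.items(): print(n,k,np.median(h[y-4:y+5,x-4:x+5].reshape(-1,3),0),h[y,x])
a=cv2.resize(im["top"][115:235,105:425],None,fx=2.5,fy=2.5,interpolation=cv2.INTER_CUBIC)
b=cv2.resize(im["side"][120:310,150:350],None,fx=1.5,fy=1.5,interpolation=cv2.INTER_CUBIC)
v=np.zeros((600,800,3),np.uint8);v[:300,:800]=a;v[300:585,:300]=b;cv2.imwrite("pics/crop.png",v)
E
```

```text
top sq [ 11. 139. 202.] [ 11 138 202]
top hexa [ 15. 120. 196.] [ 17  83 196]
top rnd [ 11. 144. 199.] [ 11 143 201]
top wood [ 18. 150. 182.] [ 18 150 182]
top strip [ 16. 174. 155.] [ 15 174 132]
top strip2 [ 16. 171. 153.] [ 14 183 153]
side sq [ 10. 108. 169.] [ 10 107 171]
side hexa [ 13.  87. 183.] [ 12  90 181]
side rnd [ 10. 108. 169.] [ 10 108 170]
side wood [ 18.  98. 166.] [ 18  99 165]
```

View pics/crop.png

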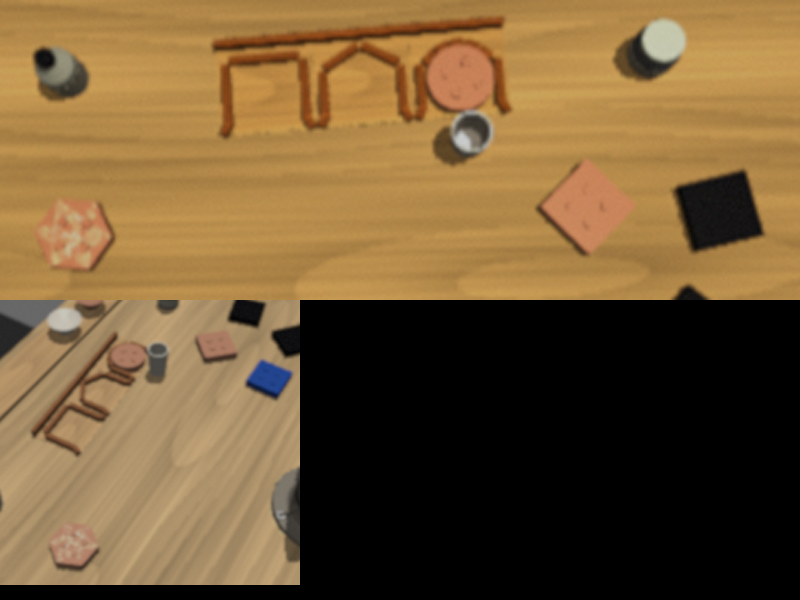

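The crop confirms the choice. The pink square (crop 587,207) has a plain diamond outline and the pink hexagon (crop 75,235) has glaze spots. The square nest is at (262,90), the hex nest at (362,85) and the filled round nest at (460,75). Next I measure them.

```bash
cat >> h.py <<'E'
def stand(n,im,near,r=40):
    """mask blob near pixel; returns centroid, hull"""
    h=cv2.cvtColor(im,cv2.COLOR_RGB2HSV).astype(int);H,S,V=h[...,0],h[...,1],h[...,2]
    m=((H<=14)&(V>150)&(S<160) if n=="top" else (H<=14)&(V>140)&(S<125))|((S<(125 if n=="top" else 85))&(V>165)&(H<22))
    w=np.zeros(m.shape,np.uint8);cv2.circle(w,tuple(int(v) for v in near),r,1,-1)
    m=cv2.morphologyEx((m&(w>0)).astype(np.uint8),cv2.MORPH_CLOSE,np.ones((5,5)))
    m=cv2.morphologyEx(m,cv2.MORPH_OPEN,np.ones((3,3)))
    c=max(cv2.findContours(m,0,cv2.CHAIN_APPROX_NONE)[0],key=cv2.contourArea)
    M=cv2.moments(c);return np.array([M["m10"],M["m01"]])/M["m00"],cv2.convexHull(c)[:,0]
def fitpoly(P,k):
    """centre, yaw of the direction normal to a side, mod 360/k, from plane points of the outline"""
    hull=cv2.convexHull((P*1e4).astype(np.float32))[:,0]/1e4
    t=np.radians(np.arange(0,360/k,.5));best=[]
    for a in t:
        u=[np.array([np.cos(a+2*np.pi*i/k),np.sin(a+2*np.pi*i/k)]) for i in range(k//2)]
        if k==4:u=[np.array([np.cos(a),np.sin(a)]),np.array([-np.sin(a),np.cos(a)])]
        best.append(sum(np.ptp(hull@x) for x in u)/len(u))
    i=int(np.argmin(best));return np.degrees(t[i]),best[i]
def look(near,ks,ims=None):
    ims=ims or imaging.read_camera("top");out=[]
    for p,k in zip(near,ks):
        c,h=stand("top",ims,p);P=plane("top",h,.022);out.append((plane("top",c,.022)[0].round(4),fitpoly(P,k),c.round(1)))
    return out
E
python3 - <<'E'
from h import *
im={n:cv2.imread(f"pics/{n}0.png")[:,:,::-1].copy() for n in("top","side")}
for k,a,b,s in(("sq",(339,197),(294,151),4),("hex",(135,208),(199,284),6),("rnd",(289,146),(235,158),12)):
    ca,ha=stand("top",im["top"],a,26 if s<12 else 16);cb,hb=stand("side",im["side"],b,24 if s<12 else 15)
    print(k,ca,cb,"tri",tri(ca,cb),"pl",plane("top",ca,.022),plane("side",cb,.022),fitpoly(plane("top",ha,.022),s),fitpoly(plane("side",hb,.022),s))
g=lambda x,y:(105+x/2.5,115+y/2.5)
# strip landmarks in crop: mouth joints, tips, square-back corners, hex apex
for k,p in dict(tipL=(226,134),j1=(316,125),j2=(410,118),tipR=(506,108),sqBL=(228,65),sqBR=(300,57),apex=(361,47),railL=(216,46),railR=(502,22)).items(): print(k,plane("top",g(*p),.014).round(4))
for k,p,z in(("cuprim",(471,132),.085),("jar",(663,40),.085)): print(k,plane("top",g(*p),z))
print("flaskcap",plane("top",(124,138),.13))
h=lambda x,y:(150+x/1.5,120+(y-300)/1.5)
for k,p in dict(tipL=(78,452),apex=(93,374),j1=(106,416),j2=(131,380),sqBL=(48,433),sqBR=(66,406)).items(): print("side",k,plane("side",h(*p),.014).round(4))
for k,p,q in(("apex",(361,47),(93,374)),("sqBL",(228,65),(48,433))):print(k,"tri",tri(g(*p),h(*q)))
E
```

```text
sq [339.66690459 196.9764454 ] [293.98504983 148.59800664] tri (array([ 0.45502708, -0.34712458,  0.02008284]), np.float64(0.0002348857200686091)) pl [[ 0.45468499 -0.34680123]] [[ 0.45435821 -0.34519124]] (np.float64(43.0), np.float64(0.09593455393346091)) (np.float64(44.5), np.float64(0.0950792219581764))
hex [133.58941709 208.36502547] [198.42857143 282.01282051] tri (array([0.43215964, 0.37878874, 0.01794982]), np.float64(0.000315601221243507)) pl [[0.43158818 0.3775313 ]] [[0.4307438  0.38037335]] (np.float64(56.5), np.float64(0.09557709358400834)) (np.float64(55.5), np.float64(0.09645777080480362))
rnd [289.03855959 146.08444869] [235.39273356 155.69088812] tri (array([ 0.64279939, -0.17462938,  0.02351936]), np.float64(0.0026094486467039806)) pl [[ 0.64192881 -0.17521738]] [[ 0.64498754 -0.17563843]] (np.float64(28.500000000000004), np.float64(0.0956272421246445)) (np.float64(2.0), np.float64(0.09949675249906222))
tipL [[0.5699 0.1609]]
j1 [[0.5798 0.0322]]
j2 [[ 0.5867 -0.1024]]
tipR [[ 0.5979 -0.2399]]
sqBL [[0.6709 0.1576]]
sqBR [[0.6801 0.0537]]
apex [[ 0.6928 -0.0345]]
railL [[0.6995 0.1749]]
railR [[ 0.7248 -0.239 ]]
cuprim [[ 0.55062139 -0.18285133]]
jar [[ 0.67258105 -0.45054299]]
flaskcap [[0.65663808 0.38149121]]
side tipL [[0.568  0.1717]]
side apex [[ 0.688  -0.0645]]
side j1 [[0.5739 0.0407]]
side j2 [[ 0.5874 -0.1003]]
side sqBL [[0.6667 0.1632]]
side sqBR [[0.6818 0.0674]]
apex tri (array([ 0.67606695, -0.03805367,  0.0473575 ]), np.float64(0.015470551452579128))
sqBL tri (array([0.67244187, 0.15857163, 0.00547659]), np.float64(0.00147626629429898))
```

Heights (18–23 mm) and widths (96 mm) match the text. Nest yaw is about 3.8°. The plan is to straddle a corner with the open fingers as a stable cradle, steer each stand in front of its nest, then push it home. The square goes first.

carry_out([
  [0,0,0,-8.1,1],
  [0,0,0,-8.1,1],
  [0,0,0,-8.1,1],
  [0,0,0,-8.1,1],
  [0,0,0,-8.1,1],
  [0,0,0,-8.1,1],
  [0,0,0,-8.1,1],
  [0,0,0,-8.1,1],
  [0,0,0,-8.0,1],
  [2,2.2,1,0,1],
  [2,2.2,1,0,1],
  [2,2.2,1,0,1],
])

```text
t: 1.3
eef_pos: [0.251, -0.5905, 0.2005]
tool_rot: [-0.0, 0.716, 0.698, 0.0]
contact_force: [0.3, -0.2, 0.8]
gripper_width: 0.999
grasp_force: 0.0
```

carry_out([
  [2,2.2,1,0,1],
  [2,2.2,1,0,1],
  [2,2.2,1,0,1],
  [2,2.2,1,0,1],
  [2,2.2,1,0,1],
  [2,2.2,1,0,1],
  [2,2.2,1,0,1],
  [2,2.2,1,0,1],
  [2,2.2,1,0,1],
  [0,0,0,0,1],
  [0,0,0,0,1],
])

```text
t: 2.4
eef_pos: [0.4533, -0.4157, 0.1107]
tool_rot: [-0.001, 0.715, 0.699, -0.0]
contact_force: [-0.8, 0.6, 0.3]
gripper_width: 0.998
grasp_force: 0.0
```

```bash
cat >> h.py <<'E'
def pose():
    o=bot.get_obs();w,x,y,z=o["tool_rot"];return o["t"],o["eef_pos"],np.degrees(2*np.arctan2(y,x)),o["contact_force"].round(1),o["gripper_width"]
def delta(p,psi):
    """tool-frame shift (cm) to world xyz p, once turned; turn in deg (rows' sign)"""
    t,e,a,f,g=pose();r=np.radians(psi);d=np.array(p)-e
    T=(a-psi+180)%360-180
    print("t",round(t,2),"tcp",e.round(4),"psi",round(a,2),"f",f,"w",round(g,2),"| shift",(100*np.array([d[0]*np.cos(r)+d[1]*np.sin(r),d[0]*np.sin(r)-d[1]*np.cos(r),-d[2]])).round(2),"turn",round(T,1))
E
python3 -c "
from h import *
delta((.453,-.412,-.003),88.5)
im=imaging.read_camera('top');cv2.imwrite('pics/t1.png',im[:,:,::-1])
print(stand('top',im,(339,197),26)[0])"
```

```text
t 2.4 tcp [ 0.4533 -0.4157  0.1107] psi 88.65 f [-0.8  0.6  0.3] w 1.0 | shift [ 0.37 -0.04 11.37] turn 0.1
[336.58549223 185.98272884]
```

carry_out([
  [0,0,2.3,0,1],
  [0,0,2.3,0,1],
  [0,0,2.3,0,1],
  [0,0,2.3,0,1],
  [0,0,2.1,0,1],
  [0,0,0,0,1],
  [1,0,0,0,1],
  [1,0,0,0,1],
  [1,0,0,0,1],
  [1,0,0,0,1],
  [1,0,0,0,1],
  [0,0,0,0,1],
])

```text
t: 3.65
eef_pos: [0.4551, -0.365, -0.001]
tool_rot: [0.0, 0.715, 0.699, 0.0]
contact_force: [0.5, -0.1, 0.9]
gripper_width: 1.001
grasp_force: 0.0
```

```bash
python3 -c "
from h import *
delta((.43,-.2,-.003),88.5)
a=imaging.read_camera('top');b=imaging.read_camera('side')
cv2.imwrite('pics/c2.png',np.hstack([cv2.resize(a[120:270,260:430],None,fx=2.3,fy=2.3),cv2.resize(b[80:230,220:390],None,fx=2.3,fy=2.3)])[:,:,::-1])"
```

```text
t 3.65 tcp [ 0.4551 -0.365  -0.001 ] psi 88.66 f [ 0.5 -0.1  0.9] w 1.0 | shift [16.43 -2.95  0.2 ] turn 0.2
```

View pics/c2.png

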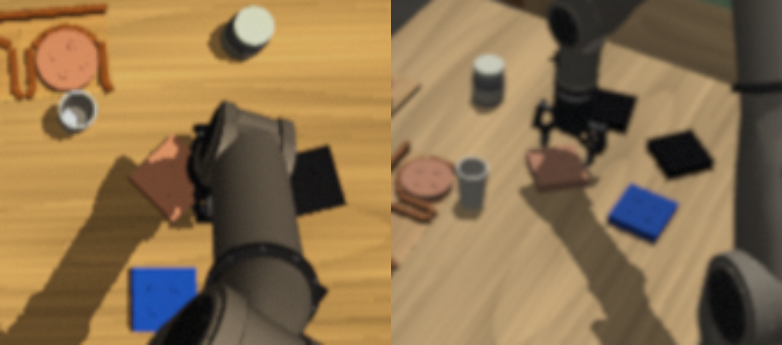

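The fingers straddle the square's rear corner (left panel ~(195,175), right panel ~(560,165)), flat on the bench. I push it past the cup.

carry_out([
  [1.2,-0.25,0,0,1],
  [1.3,-0.25,0,0,1],
  [1.3,-0.25,0,0,1],
  [1.3,-0.25,0,0,1],
  [1.3,-0.25,0,0,1],
  [1.3,-0.25,0,0,1],
  [1.3,-0.25,0,0,1],
  [1.3,-0.25,0,0,1],
  [1.3,-0.25,0,0,1],
  [1.3,-0.25,0,0,1],
  [1.3,-0.2,0,0,1],
  [1.3,-0.2,0,0,1],
])

```text
t: 4.95
eef_pos: [0.4292, -0.2097, -0.0017]
tool_rot: [-0.0, 0.716, 0.698, -0.0]
contact_force: [1.0, -2.3, 0.0]
gripper_width: 0.997
grasp_force: 1.2
```

```bash
python3 -c "
from h import *
delta((.43,-.14,-.003),88.5)
a=imaging.read_camera('top');b=imaging.read_camera('side')
cv2.imwrite('pics/c3.png',np.hstack([cv2.resize(a[120:270,180:350],None,fx=2.3,fy=2.3),cv2.resize(b[80:230,220:390],None,fx=2.3,fy=2.3)])[:,:,::-1])"
```

```text
t 4.95 tcp [ 0.4292 -0.2097 -0.0017] psi 88.54 f [ 1.  -2.3  0. ] w 1.0 | shift [ 6.97 -0.1   0.13] turn 0.0
```

View pics/c3.png

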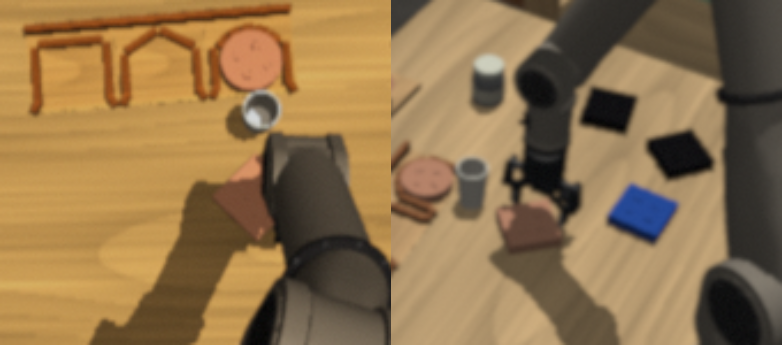

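carry_out([
  [1.3,0,0,0,1],
  [1.3,0,0,0,1],
  [1.3,0,0,0,1],
  [1.3,0,0,0,1],
  [1.3,0,0,0,1],
  [1.3,0,0,0,1],
  [1.3,0,0,0,1],
  [1.3,0,0,0,1],
  [1.3,0,0,0,1],
  [1.2,0,0,1,1],
  [1.2,0,0,2,1],
  [1.2,0,0,2.5,1],
])

```text
t: 6.25
eef_pos: [0.4336, -0.0568, -0.0018]
tool_rot: [-0.0, 0.749, 0.662, -0.0]
contact_force: [-0.2, -1.4, -0.8]
gripper_width: 1.003
grasp_force: 1.0
```

carry_out([
  [1.2,0,0,2.9,1],
  [1.2,0,0,2.9,1],
  [1.2,0,0,2.9,1],
  [1.2,0,0,2.9,1],
  [1.2,0,0,2.9,1],
  [1.2,0,0,2.9,1],
  [1.2,0,0,2.9,1],
  [1.2,0,0,2.9,1],
])

```text
t: 7.05
eef_pos: [0.4609, 0.0341, -0.0019]
tool_rot: [-0.0, 0.867, 0.498, -0.001]
contact_force: [-1.4, -2.2, 1.4]
gripper_width: 0.999
grasp_force: 1.4
```

```bash
python3 -c "
from h import *
delta((.491,.0766,-.003),48.8)
a=imaging.read_camera('top');b=imaging.read_camera('side')
cv2.imwrite('pics/c4.png',np.hstack([cv2.resize(a[120:270,150:320],None,fx=2.3,fy=2.3),cv2.resize(b[130:280,170:340],None,fx=2.3,fy=2.3)])[:,:,::-1])"
```

```text
t 7.05 tcp [ 0.4609  0.0341 -0.0019] psi 59.75 f [-1.4 -2.2  1.4] w 1.0 | shift [ 5.18 -0.54  0.11] turn 10.9
```

View pics/c4.png

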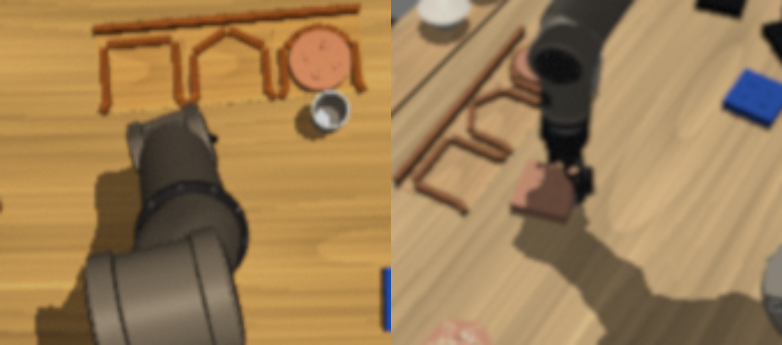

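carry_out([
  [1.1,-0.1,0,2.2,1],
  [1.1,-0.1,0,2.2,1],
  [1.1,-0.1,0,2.2,1],
  [1.1,-0.1,0,2.2,1],
  [0.9,-0.1,0,2.1,1],
  [0,0,0,0,1],
  [-2,0,0,0,1],
  [-2,0,0,0,1],
  [0,0,-4,0,1],
  [0,0,-4,0,0.2],
  [0,0,-4,0,0.2],
  [0,5,0,0,0.2],
])

```text
t: 8.35
eef_pos: [0.4995, 0.0209, 0.1237]
tool_rot: [-0.0, 0.908, 0.419, 0.004]
contact_force: [2.4, 1.2, 0.5]
gripper_width: 0.598
grasp_force: 0.0
```

carry_out([
  [0,5,-1,0,0.2],
  [0,5,-1,0,0.2],
  [0,5,-1,0,0.2],
  [0,5,-1,0,0.2],
  [0,4,-1,0,0.2],
])

```text
t: 8.85
eef_pos: [0.6784, -0.1413, 0.1677]
tool_rot: [0.0, 0.91, 0.414, -0.0]
contact_force: [0.3, -0.2, -0.2]
gripper_width: 0.604
grasp_force: 0.0
```

```bash
python3 -c "
from h import *
delta((.491,.0766,-.003),48.8)
a=imaging.read_camera('top');b=imaging.read_camera('side')
cv2.imwrite('pics/t5.png',a[:,:,::-1]);cv2.imwrite('pics/s5.png',b[:,:,::-1])
u=pix('top',(.515,.104,.022));print(u);print(look([u],[4],a))
v=pix('side',(.515,.104,.022));c,h=stand('side',b,v,32);print(plane('side',c,.022),fitpoly(plane('side',h,.022),4))
cv2.imwrite('pics/c5.png',cv2.resize(a[115:235,150:330],None,fx=4,fy=4,interpolation=2)[:,:,::-1])"
```

```text
t 8.85 tcp [ 0.6784 -0.1413  0.1677] psi 48.96 f [ 0.3 -0.2 -0.2] w 0.6 | shift [  4.05 -28.45  17.07] turn 0.2
[211.20979545 183.05477169]Traceback (most recent call last):
  File "<string>", line 6, in <module>
    u=pix('top',(.515,.104,.022));print(u);print(look([u],[4],a))
                                                 ~~~~^^^^^^^^^^^
  File "h.py", line 39, in look
    ims=ims or imaging.read_camera("top");out=[]
        ^^^^^^^^^^^^^^^^^^^^^^^^^^^^^^^^^
ValueError: The truth value of an array with more than one element is ambiguous. Use a.any() or a.all()
```

```bash
sed -i 's/ims=ims or imaging.*;out=\[\]/ims=imaging.read_camera("top") if ims is None else ims;out=[]/' h.py; python3 -c "
from h import *
a=cv2.imread('pics/t5.png')[:,:,::-1].copy();b=cv2.imread('pics/s5.png')[:,:,::-1].copy()
u=pix('top',(.515,.104,.022));print(u);print(look([u],[4],a))
v=pix('side',(.515,.104,.022));c,h=stand('side',b,v,32);print(plane('side',c,.022),fitpoly(plane('side',h,.022),4))
cv2.imwrite('pics/c5.png',np.vstack([cv2.resize(a[115:235,150:330],None,fx=2.5,fy=2.5,interpolation=2),cv2.resize(b[130:250,150:330],None,fx=2.5,fy=2.5,interpolation=2)])[:,:,::-1])"
```

```text
[211.20979545 183.05477169]
[(array([0.5135, 0.1112]), (np.float64(89.5), np.float64(0.09607989297574776)), array([209.2, 183.5]))]
[[0.51348315 0.11431594]] (np.float64(3.0000000000000004), np.float64(0.09546053471933554))
```

View pics/c5.png

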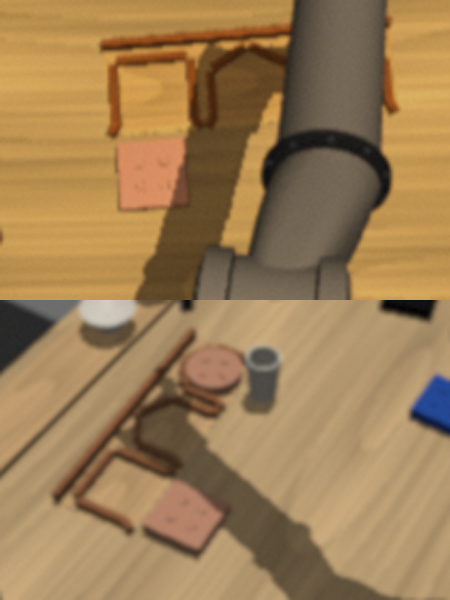

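The square now sits just below its nest mouth, nearly aligned, at crop (153,173) in the top view. I refine the nest pose from the strip pixels in the first picture.

```bash
python3 - <<'E'
from h import *
im=cv2.imread("pics/top0.png");H=cv2.cvtColor(im,cv2.COLOR_BGR2HSV).astype(int)
g=(im[:,:,2].astype(float))  # red: strips darker
wd=np.median(g[170:180,200:260]);
def cent(r,c0,c1):
    w=np.clip(wd-15-g[r,c0:c1],0,None);return (w*np.arange(c0,c1)).sum()/w.sum() if w.sum()>20 else np.nan
def line(c0,c1,rows):
    P=plane("top",[(cent(r,c0,c1),r) for r in rows],.014);k=np.polyfit(P[:,0],P[:,1],1);return k
rows=range(144,157)
for nme,a,b in(("sqL",190,202),("sqR",221,231),("hexL",231,240),("hexR",261,271)):
    k=line(a,b,rows);print(nme,"yaw",np.degrees(np.arctan(k[0])).round(1),"y at x=.62",(np.polyval(k,.62)).round(4),[round(cent(r,a,b),1) for r in rows])
P=plane("top",[(c,(lambda w:(w*np.arange(134,144)).sum()/w.sum())(np.clip(wd-15-g[134:144,c],0,None))) for c in range(200,221)],.014)
k=np.polyfit(P[:,1],P[:,0],1);print("back yaw",-np.degrees(np.arctan(k[0])),"x at y=.104",np.polyval(k,.104))
P=plane("top",[(c,(lambda w:(w*np.arange(120,135)).sum()/w.sum())(np.clip(wd-15-g[120:135,c],0,None))) for c in range(195,300)],.014)
k=np.polyfit(P[:,1],P[:,0],1);print("rail yaw",-np.degrees(np.arctan(k[0])))
E
```

```text
sqL yaw 1.3 y at x=.62 0.1615 [np.float64(194.8), np.float64(195.0), np.float64(195.0), np.float64(194.9), np.float64(195.1), np.float64(195.1), np.float64(195.1), np.float64(195.0), np.float64(195.1), np.float64(195.1), np.float64(195.1), np.float64(195.0), np.float64(195.5)]
sqR yaw 3.2 y at x=.62 0.0486 [np.float64(225.7), np.float64(225.8), np.float64(225.9), np.float64(226.2), np.float64(226.5), np.float64(226.6), np.float64(226.6), np.float64(226.6), np.float64(226.6), np.float64(226.6), np.float64(226.5), np.float64(226.5), np.float64(226.7)]
hexL yaw -2.6 y at x=.62 0.0241 [np.float64(234.2), np.float64(233.6), np.float64(233.6), np.float64(233.6), np.float64(233.5), np.float64(233.6), np.float64(233.5), np.float64(233.6), np.float64(233.7), np.float64(233.5), np.float64(233.4), np.float64(233.5), np.float64(233.6)]
hexR yaw -1.3 y at x=.62 -0.0892 [np.float64(265.5), np.float64(265.5), np.float64(265.4), np.float64(265.2), np.float64(264.4), np.float64(264.5), np.float64(264.5), np.float64(264.6), np.float64(265.1), np.float64(265.4), np.float64(265.3), np.float64(265.4), np.float64(265.4)]
back yaw -1.263285588299844 x at y=.104 0.6798993842872612
rail yaw 2.7199459180699312
```

carry_out([
  [0,0,0,-8.5,0.2],
  [0,0,0,-8.5,0.2],
  [0,0,0,-8.5,0.2],
  [0,0,0,-8.5,0.2],
  [0,0,0,-8.5,0.2],
  [0,0,0,-2,0.2],
  [4,-1.6,0,0,0.2],
  [4,-1.6,0,0,0.2],
  [4,-1.6,0,0,0.2],
  [4,-1.6,0,0,0.2],
  [4,-1.6,0,0,0.2],
  [4,-1.6,0,0,0.2],
])

```text
t: 10.15
eef_pos: [0.5652, 0.0967, 0.1673]
tool_rot: [0.0, 0.685, 0.729, -0.0]
contact_force: [0.1, 1.6, -0.1]
gripper_width: 0.597
grasp_force: 0.0
```

carry_out([
  [3.7,-1.6,1,0,0.2],
  [3.5,-1.6,1,0,0.2],
  [3.4,-1.6,1,0,0.2],
  [0,0,0,0,0.2],
  [0,0,0,0,0.2],
])

```text
t: 10.65
eef_pos: [0.5115, 0.1988, 0.1372]
tool_rot: [-0.0, 0.684, 0.729, -0.0]
contact_force: [0.9, -0.2, 0.3]
gripper_width: 0.601
grasp_force: 0.0
```

```bash
python3 -c "
from h import *
delta((.5135,.19,0.003),93.5)
a=imaging.read_camera('top');b=imaging.read_camera('side')
cv2.imwrite('pics/t6.png',a[:,:,::-1])
u=pix('top',(.513,.108,.022));c,h=stand('top',a,u,28);print(plane('top',h,.022).round(3).tolist(),cv2.minAreaRect((plane('top',h,.022)*1000).astype(np.float32)))
v=pix('side',(.515,.104,.022));c,h=stand('side',b,v,32);print(plane('side',c,.022),fitpoly(plane('side',h,.022),4))
"
```

```text
t 10.65 tcp [0.5115 0.1988 0.1372] psi 93.67 f [ 0.9 -0.2  0.3] w 0.6 | shift [-0.89  0.14 13.42] turn 0.2
[[0.561, 0.062], [0.536, 0.059], [0.482, 0.056], [0.471, 0.056], [0.468, 0.059], [0.465, 0.081], [0.462, 0.126], [0.463, 0.137], [0.47, 0.144], [0.481, 0.151], [0.491, 0.154], [0.556, 0.154], [0.559, 0.136], [0.562, 0.09]] ((512.0352172851562, 106.35951232910156), (97.18522644042969, 98.10212707519531), 3.071972608566284)
[[0.50311557 0.112917  ]] (np.float64(2.0), np.float64(0.09890992689676062))
```

carry_out([
  [0,0,3.3,0,0.2],
  [0,0,3.3,0,0.2],
  [0,0,3.3,0,0.2],
  [0,0,3.3,0,0.2],
  [-1.2,0,0,0,0.2],
  [-1.2,0,0,0,0.2],
  [-0.6,0,0,0,0.2],
  [-0.6,0,0,0,0.2],
  [-0.5,0,0,0,0.2],
  [0,0,0,0,0.2],
  [0,0,0,0,0.2],
])

```text
t: 11.85
eef_pos: [0.5157, 0.1573, 0.006]
tool_rot: [0.0, 0.686, 0.728, 0.0]
contact_force: [0.2, -0.4, -0.5]
gripper_width: 0.603
grasp_force: 0.2
```

carry_out([
  [2,0,0,0,0.2],
  [0,0,-4,0,0.2],
  [0,0,-4,0,0.2],
  [0,-5,-2,8.5,0.2],
  [0,-3,0,8.5,0.2],
  [0,0,0,8.5,0.2],
  [0,0,0,8.5,0.2],
  [0,0,0,8.5,0.2],
  [0,0,0,8.5,0.2],
  [0,0,0,8.5,0.2],
  [0,0,0,8.5,0.2],
  [0,0,0,8.5,0.2],
])

```text
t: 13.05
eef_pos: [0.4375, 0.177, 0.104]
tool_rot: [0.0, 0.99, 0.145, -0.0]
contact_force: [-0.6, 0.3, 0.3]
gripper_width: 0.597
grasp_force: 0.0
```

```bash
python3 -c "
from h import *
delta((.435,.094,0.003),3.5)
a=imaging.read_camera('top');b=imaging.read_camera('side')
cv2.imwrite('pics/t7.png',a[:,:,::-1])
u=pix('top',(.513,.1,.022));c,h=stand('top',a,u,28);print(cv2.minAreaRect((plane('top',h,.022)*1000).astype(np.float32)))
v=pix('side',(.515,.1,.022));c,h=stand('side',b,v,28);print(cv2.minAreaRect((plane('side',h,.022)*1000).astype(np.float32)))
"
```

```text
t 13.05 tcp [0.4375 0.177  0.104 ] psi 16.62 f [-0.6  0.3  0.3] w 0.6 | shift [-0.76  8.27 10.1 ] turn 13.1
((513.2454833984375, 94.24583435058594), (98.84017181396484, 96.95834350585938), 89.69989013671875)
((541.2468872070312, 113.54248809814453), (41.868412017822266, 69.96876525878906), 11.94858455657959)
```

carry_out([
  [0,0,0,6.5,0.2],
  [0,0,0,6.6,0.2],
  [-0.2,4.1,0,0,0.2],
  [-0.2,4.1,0,0,0.2],
  [-0.3,0,2.5,0,0.2],
  [0,0,2.5,0,0.2],
  [0,0,2.5,0,0.2],
  [0,0,2.4,0,0.2],
  [0,0,0,0,0.2],
])

```text
t: 14.05
eef_pos: [0.4343, 0.0944, 0.0029]
tool_rot: [0.001, 0.999, 0.036, -0.003]
contact_force: [-0.1, -0.3, 0.8]
gripper_width: 0.597
grasp_force: 0.0
```

carry_out([
  [1,0,0,0,0.2],
  [1,0,0,0,0.2],
  [1,0,0,0,0.2],
  [1,0,0,0,0.2],
  [1,0,0,0,0.2],
  [1,0,0,0,0.2],
  [1,0,0,0,0.2],
  [0,0,0,0,0.2],
])

```text
t: 14.85
eef_pos: [0.5091, 0.1, 0.0054]
tool_rot: [-0.0, 0.999, 0.033, 0.002]
contact_force: [0.6, 0.6, -0.0]
gripper_width: 0.604
grasp_force: 0.0
```

```bash
python3 -c "
from h import *
delta((.565,.1015,0.003),3.5)
a=imaging.read_camera('top');b=imaging.read_camera('side')
cv2.imwrite('pics/c8.png',np.hstack([cv2.resize(a[115:215,160:260],None,fx=3.9,fy=3.9,interpolation=2),cv2.resize(b[150:250,160:260],None,fx=3.9,fy=3.9,interpolation=2)])[:,:,::-1])
"
```

```text
t 14.85 tcp [0.5091 0.1    0.0054] psi 3.82 f [ 0.6  0.6 -0. ] w 0.6 | shift [5.59 0.19 0.24] turn 0.3
```

View pics/c8.png

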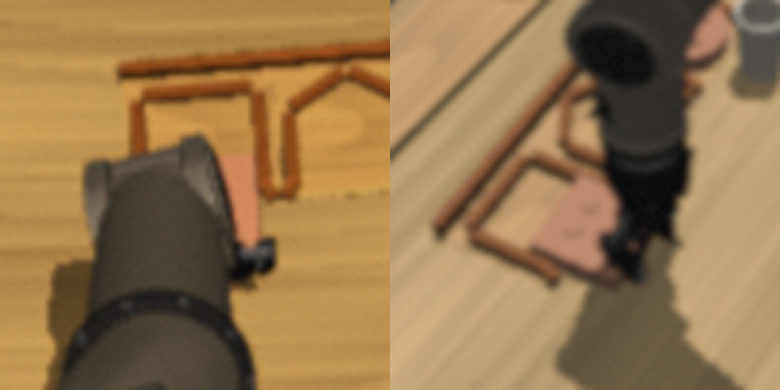

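The square is inside the mouth, parallel and close to the right strip (right edge at left panel ~(258,200)). I continue home.

carry_out([
  [1,0,0,0,0.2],
  [1,0,0,0,0.2],
  [1,0,0,0,0.2],
  [1,0,0,0,0.2],
  [0.8,0,0,0,0.2],
  [0.4,0,0,0,0.2],
  [0.3,0,0,0,0.2],
])

```text
t: 15.65
eef_pos: [0.5608, 0.1033, 0.005]
tool_rot: [0.0, 0.999, 0.033, -0.001]
contact_force: [-4.6, -0.4, 3.3]
gripper_width: 0.602
grasp_force: 2.2
```

carry_out([
  [0.2,0,0,0,0.2],
  [0.2,0,0,0,0.2],
])

```text
t: 15.85
eef_pos: [0.5651, 0.1037, 0.0051]
tool_rot: [0.0, 0.999, 0.034, -0.0]
contact_force: [-1.9, 0.0, 0.1]
gripper_width: 0.595
grasp_force: 0.9
```

carry_out([
  [0.2,0,0,0,0.2],
  [0.2,0,0,0,0.2],
  [0.2,0,0,0,0.2],
])

```text
t: 16.15
eef_pos: [0.5695, 0.104, 0.0049]
tool_rot: [0.0, 0.999, 0.034, -0.002]
contact_force: [-10.8, -0.4, 8.0]
gripper_width: 0.598
grasp_force: 5.2
```

carry_out([
  [0.2,0,0,0,0.2],
  [0,0,0,0,0.2],
])

```text
t: 16.35
eef_pos: [0.5695, 0.1039, 0.0046]
tool_rot: [0.0, 0.999, 0.034, -0.004]
contact_force: [-11.4, 0.2, 8.2]
gripper_width: 0.604
grasp_force: 5.7
```

carry_out([
  [-1.5,0,0,0,0.2],
  [-1.5,0,0,0,0.2],
  [0,0,-4,0,0.2],
  [0,0,-4,0,0.2],
  [0,0,-4,0,0.65],
  [0,0,0,-8.2,0.65],
  [0,0,0,-8.2,0.65],
  [0,0,0,-8.2,0.65],
  [0,0,0,-8.2,0.65],
  [0,0,0,-8.2,0.65],
  [0,0,0,-8.2,0.65],
  [0,0,0,-8.2,0.65],
])

```text
t: 17.55
eef_pos: [0.5443, 0.1022, 0.1256]
tool_rot: [0.0, 0.859, 0.512, 0.001]
contact_force: [-0.2, -0.1, 0.9]
gripper_width: 0.822
grasp_force: 0.0
```

carry_out([
  [0,0,0,-8.2,0.65],
  [0,0,0,-8.2,0.65],
  [0,0,0,-8.2,0.65],
  [3.8,-1.4,0,0,0.65],
  [3.8,-1.4,0,0,0.65],
  [3.8,-1.4,0,0,0.65],
  [3.8,-1.4,0,0,0.65],
  [3.8,-1.4,0,0,0.65],
  [3.8,-1.4,0,0,0.65],
  [3.8,-1.4,0,0,0.65],
  [3.8,-1.4,0,0,0.65],
  [3.8,-1.4,0,0,0.65],
])

```text
t: 18.75
eef_pos: [0.4426, 0.4545, 0.1256]
tool_rot: [-0.0, 0.732, 0.681, 0.001]
contact_force: [0.5, 1.0, -0.2]
gripper_width: 0.821
grasp_force: 0.0
```

```bash
python3 -c "
from h import *
delta((.437,.454,0.0),86)
a=imaging.read_camera('top');b=imaging.read_camera('side')
cv2.imwrite('pics/t9.png',a[:,:,::-1]);cv2.imwrite('pics/s9.png',b[:,:,::-1])
u=pix('top',(.625,.105,.022));c,h=stand('top',a,u,24);print('sq',c,cv2.minAreaRect((plane('top',h,.022)*1000).astype(np.float32)))
print('hex',look([(134,208)],[6],a))
cv2.imwrite('pics/c9.png',np.hstack([cv2.resize(a[115:215,160:260],None,fx=3.9,fy=3.9,interpolation=2),cv2.resize(b[150:250,160:260],None,fx=3.9,fy=3.9,interpolation=2)])[:,:,::-1])
"
```

```text
t 18.75 tcp [0.4426 0.4545 0.1256] psi 85.81 f [ 0.5  1.  -0.2] w 0.82 | shift [-0.09 -0.56 12.56] turn -0.2
sq [210.9511384  151.82169353] ((627.9970092773438, 103.9395751953125), (95.2619857788086, 96.12702178955078), 3.4747869968414307)
hex [(array([0.4394, 0.3707]), (np.float64(56.5), np.float64(0.09365604680882422)), array([135.6, 206.1]))]
```

View pics/c9.png

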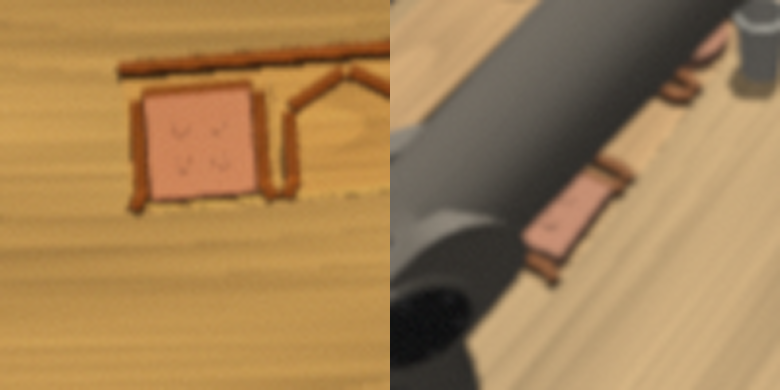

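The square is fully home: centre (0.628, 0.104), yaw 3.5°, flush with the back strip (left panel ~(200,145)). Now the hex.

carry_out([
  [0,-0.5,2.5,0,0.65],
  [0,0,2.5,0,0.65],
  [0,0,2.5,0,0.65],
  [0,0,2.5,0,0.65],
  [0,0,2.6,0,0.65],
  [0,0,0,0,0.65],
  [-1,0,0,0,0.65],
  [-1,0,0,0,0.65],
  [-1,0,0,0,0.65],
  [-1,0,0,0,0.65],
  [-1.2,0,0,0,0.65],
  [-1.3,0,0,0,0.65],
])

```text
t: 20.05
eef_pos: [0.4334, 0.3889, 0.0004]
tool_rot: [-0.001, 0.732, 0.681, 0.002]
contact_force: [0.1, 4.8, 3.7]
gripper_width: 0.821
grasp_force: 2.6
```

```bash
python3 -c "
from h import *
delta((.427,.29,0.0),86)
b=imaging.read_camera('side')
t,e,a,f,g=pose();c=e[:2]+.0463*np.array([-np.cos(np.radians(a)),-np.sin(np.radians(a))]);v=pix('side',(*c,.022));s,h=stand('side',b,v,32);print('expect',c,'seen',plane('side',s,.022),fitpoly(plane('side',h,.022),6))
"
```

```text
t 20.05 tcp [4.334e-01 3.889e-01 4.000e-04] psi 85.87 f [0.1 4.8 3.7] w 0.82 | shift [-9.91  0.06  0.04] turn -0.1
expect [0.42981412 0.33903985] seen [[0.4144648  0.32274711]] (np.float64(51.0), np.float64(0.06827347753044129))
```

carry_out([
  [-1.2,0,0,0,0.65],
  [-1.2,0,0,0,0.65],
  [-1.2,0,0,0,0.65],
  [-1.2,0,0,0,0.65],
  [-1.2,0,0,0,0.65],
  [-1.2,0,0,0,0.65],
  [-1.2,0,0,0,0.65],
  [-1.2,0,0,-0.8,0.65],
  [-1.2,0,0,-1.5,0.65],
  [-1.2,0,0,-1.5,0.65],
  [-1.2,0,0,-1.5,0.65],
  [-1.2,0,0,-1.5,0.65],
])

```text
t: 21.3
eef_pos: [0.4246, 0.2446, -0.0005]
tool_rot: [-0.0, 0.69, 0.724, 0.001]
contact_force: [0.0, 5.8, 6.5]
gripper_width: 0.823
grasp_force: 3.2
```

```bash
python3 -c "
from h import *
delta((.499,-.001,0.0),123.5)
im={n:imaging.read_camera(n) for n in('top','side')}
t,e,a,f,g=pose();c=e[:2]+.0463*np.array([-np.cos(np.radians(a)),-np.sin(np.radians(a))])
print('expect',c)
for n in im:
    v=pix(n,(*c,.022))
    try: s,h=stand(n,im[n],v,26);P=plane(n,h,.022);print(n,'seen',plane(n,s,.022),fitpoly(P,6),P.min(0),P.max(0))
    except Exception as x: print(n,x)
"
```

```text
t 21.3 tcp [ 0.4246  0.2446 -0.0005] psi 92.75 f [0.  5.8 6.5] w 0.82 | shift [-24.58  -7.35  -0.05] turn -30.7
expect [0.42656366 0.19544109]
top seen [[0.45111798 0.17856532]] (np.float64(24.5), np.float64(0.06860776108506629)) [0.41346509 0.14757495] [0.47462446 0.224976  ]
side seen [[0.41108692 0.16557287]] (np.float64(32.5), np.float64(0.049076519558224584)) [0.37854989 0.14518178] [0.44122254 0.1848786 ]
```

carry_out([
  [-1.2,0,0,-1.5,0.65],
  [-1.2,0,0,-1.5,0.65],
  [-1.2,0,0,-1.5,0.65],
  [-1.2,0,0,-1.5,0.65],
  [-1.2,0,0,-1.5,0.65],
  [-1.2,0,0,-1.5,0.65],
  [-1.2,0,0,-1.5,0.65],
  [-1.2,0,0,-1.5,0.65],
  [-1.2,0,0,-1.5,0.65],
  [-1.2,0,0,-1.5,0.65],
  [-1.2,0,0,-1.5,0.65],
  [-1.2,0,0,-1.5,0.65],
])

```text
t: 22.6
eef_pos: [0.4504, 0.1033, -0.0012]
tool_rot: [-0.001, 0.568, 0.823, -0.001]
contact_force: [-2.6, 3.7, 4.0]
gripper_width: 0.825
grasp_force: 2.5
```

```bash
python3 -c "
from h import *
delta((.499,-.001,0.0),123.5)
im={n:imaging.read_camera(n) for n in('top','side')}
t,e,a,f,g=pose();c=e[:2]+.0463*np.array([-np.cos(np.radians(a)),-np.sin(np.radians(a))])
print('expect',c)
for n in im:
    v=pix(n,(*c,.022))
    try: s,h=stand(n,im[n],v,26);P=plane(n,h,.022);print(n,'seen',plane(n,s,.022),fitpoly(P,6),P.min(0),P.max(0))
    except Exception as x: print(n,x)
"
```

```text
t 22.6 tcp [ 0.4504  0.1033 -0.0012] psi 110.73 f [-2.6  3.7  4. ] w 0.83 | shift [-11.38  -1.71  -0.12] turn -12.8
expect [0.46724499 0.05794722]
top seen [[0.49451625 0.03840807]] (np.float64(21.5), np.float64(0.051228369024095353)) [0.47017866 0.0097847 ] [0.51768651 0.0695064 ]
side seen [[0.45995547 0.08933047]] (np.float64(1.5000000000000002), np.float64(0.038504919910330115)) [0.43336433 0.07695185] [0.48648629 0.10409127]
```

carry_out([
  [-1.2,-0.05,0,-1.5,0.65],
  [-1.2,-0.05,0,-1.5,0.65],
  [-1.2,-0.05,0,-1.5,0.65],
  [-1.2,-0.05,0,-1.5,0.65],
  [-1.2,-0.05,0,-1.5,0.65],
  [-1.2,-0.05,0,-1.5,0.65],
  [-1.2,-0.05,0,-1.4,0.65],
  [-1.2,-0.05,0,-1.4,0.65],
  [-1,0,0,-0.9,0.65],
  [-0.4,0,0,0,0.65],
  [0,0,0,0,0.65],
])

```text
t: 23.8
eef_pos: [0.4968, 0.0032, -0.0014]
tool_rot: [-0.001, 0.475, 0.88, -0.001]
contact_force: [-0.0, 0.1, -1.0]
gripper_width: 0.821
grasp_force: 0.1
```

carry_out([
  [2,0,0,0,0.65],
  [2,0,0,0,0.65],
  [0,0,-4,0,0.65],
  [0,0,-4,0,0.65],
  [2,0,-4,0,0.65],
  [5,0,0,0,0.65],
  [5,0,0,0,0.65],
  [5,0,0,0,0.65],
  [4,0,0,0,0.65],
  [0,0,0,0,0.65],
])

```text
t: 24.8
eef_pos: [0.3571, 0.217, 0.1195]
tool_rot: [-0.0, 0.471, 0.882, 0.001]
contact_force: [-0.1, -0.3, -0.7]
gripper_width: 0.823
grasp_force: 0.0
```

```bash
python3 -c "
from h import *
delta((.44,-.045,0.0),183.5)
im={n:imaging.read_camera(n) for n in('top','side')}
for n in im:
    cv2.imwrite('pics/%s10.png'%n,im[n][:,:,::-1])
    v=pix(n,(.525,-.04,.022))
    s,h=stand(n,im[n],v,26);P=plane(n,h,.022);print(n,'seen',plane(n,s,.022),fitpoly(P,6),P.min(0),P.max(0))
"
```

```text
t 24.8 tcp [0.3571 0.217  0.1195] psi 123.82 f [-0.1 -0.3 -0.7] w 0.82 | shift [ -6.67 -26.66  11.95] turn -59.7
top seen [[ 0.52112816 -0.03752765]] (np.float64(32.0), np.float64(0.09614201270925589)) [ 0.46883828 -0.08341116] [0.57307017 0.0094819 ]Traceback (most recent call last):
  File "<string>", line 8, in <module>
    s,h=stand(n,im[n],v,26);P=plane(n,h,.022);print(n,'seen',plane(n,s,.022),fitpoly(P,6),P.min(0),P.max(0))
        ~~~~~^^^^^^^^^^^^^^
  File "h.py", line 27, in stand
    c=max(cv2.findContours(m,0,cv2.CHAIN_APPROX_NONE)[0],key=cv2.contourArea)
ValueError: max() iterable argument is empty
```

carry_out([
  [0,0,0,-8.5,0.2],
  [0,0,0,-8.5,0.2],
  [0,0,0,-8.5,0.2],
  [0,0,0,-8.5,0.2],
  [0,0,0,-8.5,0.2],
  [0,0,0,-8.5,0.2],
  [0,0,0,-8.2,0.2],
  [-2.3,0,0,0,0.2],
  [-2.3,0,0,0,0.2],
  [-2.3,0,0,0,0.2],
  [0,-4.3,0,0,0.2],
  [0,-4.3,0,0,0.2],
])

```text
t: 26.1
eef_pos: [0.4339, 0.1279, 0.1187]
tool_rot: [-0.0, -0.022, 1.0, 0.0]
contact_force: [1.5, -1.3, 0.7]
gripper_width: 0.6
grasp_force: 0.0
```

carry_out([
  [0,-4.4,0,0,0.2],
  [0,-4.4,0,0,0.2],
  [0,-4.4,0,0,0.2],
  [0,-4.3,0,0,0.2],
  [0,0,0,0,0.2],
  [0,0,0,0,0.2],
])

```text
t: 26.7
eef_pos: [0.4403, -0.0477, 0.1187]
tool_rot: [-0.0, -0.019, 1.0, -0.0]
contact_force: [1.0, 0.6, -0.6]
gripper_width: 0.603
grasp_force: 0.0
```

```bash
python3 -c "
from h import *
delta((.44,-.0405,0.004),183)"
```

```text
t 26.7 tcp [ 0.4403 -0.0477  0.1187] psi 182.2 f [ 1.   0.6 -0.6] w 0.6 | shift [-1.000e-02  7.200e-01  1.147e+01] turn -0.8
```

carry_out([
  [0,0.7,2.3,-1,0.2],
  [0,0,2.3,0,0.2],
  [0,0,2.3,0,0.2],
  [0,0,2.3,0,0.2],
  [0,0,2.2,0,0.2],
  [0,0,0,0,0.2],
  [-1,0,0,0,0.2],
  [-1,0,0,0,0.2],
  [-1,0,0,0,0.2],
  [-1,-0.15,0,0,0.2],
  [-1,-0.15,0,0,0.2],
  [-1,-0.15,0,0,0.2],
])

```text
t: 27.9
eef_pos: [0.5001, -0.039, 0.0054]
tool_rot: [-0.001, -0.031, 1.0, -0.0]
contact_force: [-5.8, 0.6, 5.2]
gripper_width: 0.6
grasp_force: 3.7
```

```bash
python3 -c "
from h import *
delta((.585,-.0388,0.004),183.5)
im={n:imaging.read_camera(n) for n in('top','side')}
for n in im:
    cv2.imwrite('pics/%s11.png'%n,im[n][:,:,::-1])
    v=pix(n,(.555,-.04,.022))
    try:s,h=stand(n,im[n],v,24);P=plane(n,h,.022);print(n,'seen',plane(n,s,.022),fitpoly(P,6),P.min(0),P.max(0))
    except Exception as x: print(n,x)
"
```

```text
t 27.9 tcp [ 0.5001 -0.039   0.0054] psi 183.54 f [-5.8  0.6  5.2] w 0.6 | shift [-8.48 -0.5   0.14] turn 0.0
top max() iterable argument is empty
side seen [[ 0.57145311 -0.02786188]] (np.float64(34.0), np.float64(0.08292106446814825)) [ 0.53481443 -0.0830947 ] [0.60633304 0.0189461 ]
```

carry_out([
  [-0.8,-0.15,0,0,0.2],
  [-0.8,-0.15,0,0,0.2],
  [-0.8,-0.15,0,0,0.2],
  [-0.8,0,0,0,0.2],
  [-0.8,0,0,0,0.2],
])

```text
t: 28.5
eef_pos: [0.5403, -0.0411, 0.005]
tool_rot: [-0.001, -0.031, 1.0, -0.0]
contact_force: [-8.3, 1.3, 6.3]
gripper_width: 0.605
grasp_force: 4.3
```

carry_out([
  [-0.8,0,0,0,0.2],
  [-0.8,0,0,0,0.2],
  [-0.8,0,0,0,0.2],
  [-0.5,0,0,0,0.2],
  [-0.5,0,0,0,0.2],
])

```text
t: 29.0
eef_pos: [0.5729, -0.0375, 0.0047]
tool_rot: [-0.002, -0.031, 1.0, 0.0]
contact_force: [-9.5, 3.3, 8.0]
gripper_width: 0.601
grasp_force: 5.2
```

carry_out([
  [-0.3,0,0,0,0.2],
  [-0.3,0,0,0,0.2],
  [-0.3,0,0,0,0.2],
])

```text
t: 29.3
eef_pos: [0.5823, -0.0369, 0.0048]
tool_rot: [-0.002, -0.031, 1.0, 0.001]
contact_force: [-8.6, 2.1, 4.7]
gripper_width: 0.597
grasp_force: 4.7
```

carry_out([
  [-0.3,0,0,0,0.2],
  [-0.2,0,0,0,0.2],
])

```text
t: 29.5
eef_pos: [0.5842, -0.0368, 0.0045]
tool_rot: [-0.005, -0.031, 0.999, -0.0]
contact_force: [-21.3, 1.6, 18.1]
gripper_width: 0.595
grasp_force: 11.3
```

Force rose and the tool stalled where "home" was predicted. I back off and check.

carry_out([
  [0.5,0,0,0,0.2],
  [1.5,0,0,0,0.2],
  [1.5,0,0,0,0.2],
  [0,0,-4,0,0.2],
  [0,0,-4,0,0.2],
  [0,0,-4,0,0.2],
  [2,4,-2,0,0.2],
  [2,4.5,0,0,0.2],
  [0,4.5,0,0,0.2],
  [0,4.5,0,0,0.2],
  [0,4.5,0,0,0.2],
  [0,4.5,0,0,0.2],
])

```text
t: 30.7
eef_pos: [0.4987, 0.224, 0.1458]
tool_rot: [0.001, -0.031, 1.0, 0.001]
contact_force: [1.2, 0.0, 0.5]
gripper_width: 0.602
grasp_force: 0.0
```

```bash
python3 -c "
from h import *
delta((.44,.2,0.1),183.5)
a=imaging.read_camera('top');b=imaging.read_camera('side')
print(look([pix('top',(x,y,.022)) for x,y in((.6365,-.0357),(.628,.104),(.642,-.175))],[6,4,12],a))
for p,r,k in(((.6365,-.0357),20,6),((.628,.104),23,4),((.642,-.175),16,12)):
    c,h=stand('top',a,pix('top',(*p,.022)),r);print(plane('top',c,.022),fitpoly(plane('top',h,.022),k))
cv2.imwrite('pics/c12.png',np.vstack([cv2.resize(a[110:200,100:400],None,fx=2.5,fy=2.5,interpolation=2),cv2.resize(b[90:230,120:320],None,fx=2.5,fy=2.5,interpolation=2)[:,:].copy() if 0 else cv2.resize(b[90:230,90:390],None,fx=2.5,fy=2.5,interpolation=2)])[:,:,::-1])"
```

```text
t 30.7 tcp [0.4987 0.224  0.1458] psi 183.5 f [1.2 0.  0.5] w 0.6 | shift [ 6.01 -2.04  4.58] turn 0.0
[(array([ 0.6344, -0.0359]), (np.float64(36.0), np.float64(0.0972639037476828)), array([250.1, 149.1])), (array([0.6278, 0.1036]), (np.float64(3.5), np.float64(0.09640324847924125)), array([211. , 151.8])), (array([ 0.6407, -0.1753]), (np.float64(9.5), np.float64(0.10063288300286628)), array([289.1, 146.4]))]
[[ 0.63441155 -0.03585599]] (np.float64(36.0), np.float64(0.0972639037476828))
[[0.62783333 0.10360798]] (np.float64(3.5), np.float64(0.09640324847924125))
[[ 0.64190077 -0.17514715]] (np.float64(28.500000000000004), np.float64(0.09612070926338928))
```

View pics/c12.png

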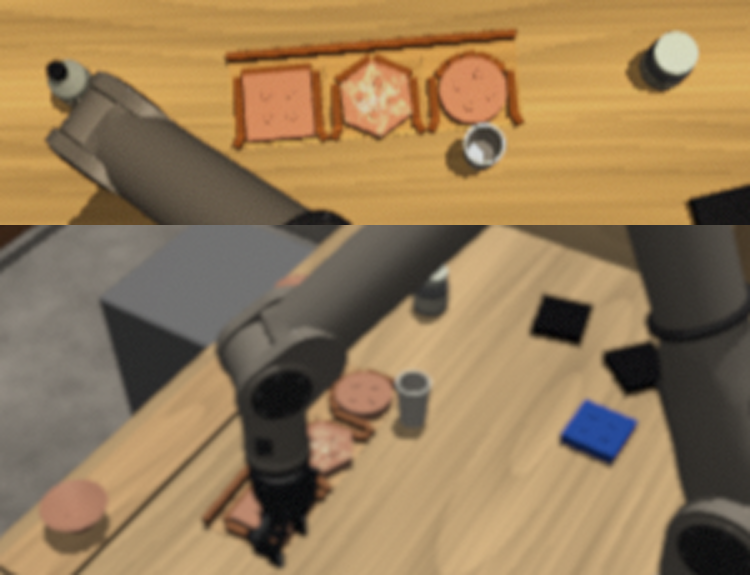

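The square and hex both sit flush in their nests (crop (278,103) and (375,97)). The round stand (472,90), cup (483,146), jar and bottle are unmoved. The hex centre is within 1 mm of the midpoint of its neighbours. I make one finer check of its yaw and of the cup before handing in.

```bash
python3 - <<'E'
from h import *
a=imaging.read_camera("top");a0=cv2.imread("pics/top0.png")[:,:,::-1]
big=cv2.resize(a,None,fx=4,fy=4,interpolation=cv2.INTER_CUBIC);h=cv2.cvtColor(big,cv2.COLOR_RGB2HSV).astype(int)
for v,s in((160,160),(170,150),(180,150)):
    m=((h[...,2]>v)&((h[...,0]<=13)&(h[...,1]<s)|(h[...,1]<120))).astype(np.uint8);w=np.zeros_like(m);cv2.circle(w,(1002,598),72,1,-1)
    m=cv2.morphologyEx(cv2.morphologyEx(m&w,cv2.MORPH_CLOSE,np.ones((15,15))),cv2.MORPH_OPEN,np.ones((9,9)))
    c=max(cv2.findContours(m,0,1)[0],key=cv2.contourArea)[:,0];P=plane("top",(c+.5)/4-.5,.022);M=cv2.moments((P*1e4).astype(np.float32))
    print(np.array([M["m10"],M["m01"]])/M["m00"]/1e4,fitpoly(P,6))
d=np.abs(a.astype(int)-a0).sum(2)
for k,(x,y,r) in dict(cup=(293,169,10),jar=(368,132,12),round=(289,145,12)).items(): print(k,d[y-r:y+r,x-r:x+r].mean())
E
```

```text
[ 0.63511212 -0.03587833] (np.float64(36.0), np.float64(0.09739443655983493))
[ 0.63467367 -0.03582269] (np.float64(36.0), np.float64(0.0952796151343815))
[ 0.63509379 -0.03591472] (np.float64(36.0), np.float64(0.09452520946797828))
cup 32.5875
jar 35.61631944444444
round 36.671875
```

The yaw reads about 2° off, which is near the measurement noise. There is plenty of time, so I re-press the hex with a wider, centred cradle to seat it in the V.

carry_out([
  [-0.5,-4.4,0,0,0.4],
  [-0.5,-4.4,0,0,0.4],
  [-0.5,-4.5,0,0,0.4],
  [-0.5,-4.5,0,0,0.4],
  [-0.5,-4.5,0,0,0.4],
  [-0.5,-4.4,0,0,0.4],
  [0,0,0,0,0.4],
  [0,0,0,0,0.4],
])

```text
t: 31.65
eef_pos: [0.5444, -0.0456, 0.1451]
tool_rot: [0.0, -0.028, 1.0, -0.0]
contact_force: [-0.2, -0.0, 0.5]
gripper_width: 0.702
grasp_force: 0.0
```

```bash
python3 -c "
from h import *
delta((.545,-.0412,0.002),183.5)"
```

```text
t 31.65 tcp [ 0.5444 -0.0456  0.1451] psi 183.25 f [-0.2 -0.   0.5] w 0.7 | shift [-0.09  0.43 14.31] turn -0.2
```

carry_out([
  [0,0.4,2.4,-0.2,0.4],
  [0,0,2.4,0,0.4],
  [0,0,2.4,0,0.4],
  [0,0,2.4,0,0.4],
  [0,0,2.4,0,0.4],
  [0,0,2.2,0,0.4],
  [-1,0,0,0,0.4],
  [-1,0,0,0,0.4],
  [-1,0,0,0,0.4],
  [-0.5,0,0,0,0.4],
  [-0.3,0,0,0,0.4],
  [-0.2,0,0,0,0.4],
])

```text
t: 32.85
eef_pos: [0.5841, -0.0362, 0.0036]
tool_rot: [0.0, -0.033, 0.999, -0.0]
contact_force: [-1.5, 0.3, -0.1]
gripper_width: 0.701
grasp_force: 0.0
```

carry_out([
  [-0.3,0,0,0,0.4],
  [-0.2,0,0,0,0.4],
])

```text
t: 33.05
eef_pos: [0.5863, -0.0363, 0.0028]
tool_rot: [-0.002, -0.033, 0.999, -0.001]
contact_force: [-9.9, 0.3, 8.2]
gripper_width: 0.701
grasp_force: 5.4
```

carry_out([
  [-0.3,0,0,0,0.4],
  [-0.2,0,0,0,0.4],
  [0,0,0,0,0.4],
])

```text
t: 33.35
eef_pos: [0.5867, -0.0362, 0.0022]
tool_rot: [-0.007, -0.033, 0.999, -0.002]
contact_force: [-18.0, -0.6, 16.1]
gripper_width: 0.698
grasp_force: 11.4
```

carry_out([
  [0.6,0,0,0,0.4],
  [1.5,0,0,0,0.4],
  [1.5,0,0,0,0.4],
  [0,0,-4,0,0.4],
  [0,0,-4,0,0.4],
  [0,0,-4,0,0.4],
  [2,4,-2,0,0.4],
  [2,4.5,0,0,0.4],
  [0,4.5,0,0,0.4],
  [0,4.5,0,0,0.4],
  [0,4.5,0,0,0.4],
  [0,4.5,0,0,0.4],
])

```text
t: 34.55
eef_pos: [0.5004, 0.2255, 0.1434]
tool_rot: [0.001, -0.032, 0.999, -0.0]
contact_force: [0.8, -0.0, 0.0]
gripper_width: 0.699
grasp_force: 0.0
```

```bash
python3 - <<'E'
from h import *
a=imaging.read_camera("top");a0=cv2.imread("pics/top0.png")[:,:,::-1]
print(look([pix('top',(x,y,.022)) for x,y in((.6347,-.0357),(.628,.104))],[6,4],a))
d=np.abs(a.astype(int)-a0).sum(2)
for k,(x,y,r) in dict(cup=(293,169,10),jar=(368,132,12),flask=(122,137,4),round=(289,145,12),wood=(350,170,10)).items(): print(k,d[y-r:y+r,x-r:x+r].mean())
cv2.imwrite('pics/t13.png',a[:,:,::-1])
E
```

```text
[(array([ 0.6343, -0.0358]), (np.float64(35.5), np.float64(0.09691702454080404)), array([250. , 149.1])), (array([0.6278, 0.1038]), (np.float64(3.5), np.float64(0.09651028616184655)), array([211. , 151.8]))]
cup 33.3375
jar 36.020833333333336
flask 18.46875
round 37.114583333333336
wood 37.51
```

```bash
python3 -c "
from station import bot
print(bot.hand_in())"
```

```text
the job is handed in; nothing more can be done
None
```

I slid the square and six-sided stands home into their own nests and handed the job in at about 35 s. The hex yaw read about 2° off the nest yaw, close to the measurement noise, even after a second press. The top view showed the round stand, cup, jar and bottle unmoved. No verdict came back.

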